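Close a leaf drill jig and hold the block down on its stops

ROBOT

A 6-joint arm with a two-finger parallel gripper is mounted at the origin on the work surface. World frame = base frame: x ahead of the robot, y to its left, z up, the work surface at z = 0. Lengths are in mm, angles in rad, forces in N, time in s.
With the tool pointing down it reaches from about 275 to 750 mm from the base axis. Payload 10.2 kg.
Tool frame: the origin (TCP) lies midway between the tips of the shut fingers; the grasp point (between the pads) lies 19 mm behind it (ctrl.hold_point_z is the distance from the TCP to the grasp point, in mm); z points along the fingers, y is the direction in which the jaws open and shut (so a half turn about z gives the same grasp; the last joint's range is limited). The gripper opens to 85 mm and grips with 20 to 120 N. Pads are 22 mm wide; open, the fingers measure 114 mm over their backs; the gripper's body (76 mm by 85 mm) begins 54 mm behind the grasp point. The pads swing forward as they close: fully open they stand 13 mm farther back than shut.
Start: joints at [-1.394, 0.313, 1.498, -0, 1.331, -0.223], TCP at [204.336, -483.609, 231.294] pointing down, gripper open.
Joint ranges: [-2.94, 2.94], [-0.97, 2.17], [0.19, 2.56], [-1.23, 4.37], [0.02, 3.11], [-2.88, 2.88]. Speed limits (rad/s): [2.39, 2.39, 3.01, 3.14, 3.14, 3.14].

INTERFACE

Orientations are given as a unit quaternion [w, x, y, z].
In Python, from rig import ctrl, capture, get_calibration, ticket, search_frame, outline_of gives the robot as it stands. The module is installed in compiled form; this text tells all that it offers.
- The arm moves only by the tool servo_tool, never from a script. Its argument "motion" is a list of rows, each an object with "dr": the turn, a rotation vector about the tool's x, y, z in units of 10 degrees (1.0 is 10 degrees), a list of three; "delta_pos": the shift along the tool's x, y, z in units of 50 mm (1.0 is 50 mm), a list of three; "hand": the opening, from 0 (shut) to 1 (fully open). In form: [{"dr": [ax, ay, az], "delta_pos": [x, y, z], "hand": hand}, ...]. A call has 1 to 20 rows; each row shifts and turns the pose as measured when the row begins, along the tool's axes as they then stand; what a row does not reach is not made up. A row lasts 1/8 s, in which the tool goes at most 62.5 mm and 10.7 degrees, less where a joint would pass 70% of its speed; a pose out of reach is approached as far as the arm can. A call is refused whole if a number of a shift passes 1 or a number of a turn 1, either way. A call with a gripper value outside its range is refused whole. The fingers move at their own pace and stop on an object; "squeeze" is the grip in N (left out, the last holds). Time passes only in rows, so rows that do not move let the fingers close. It gives the time, the measured TCP pose, the force and the opening at its end, in the units of the state.
- ctrl.sense(): the state, without advancing time (a new reading comes with each control period).
- capture(name): name is "scene" or "top" or "wrist"; returns (picture, depth): 420x560x3 uint8, red, green, blue; 420x560 float32, mm along the optical axis (not along the pixel's ray), 0 where there is no reading.
- get_calibration(name): a dict with "camera_matrix" (3x3 intrinsics, pixels), "distortion" ([k1, k2, p1, p2, k3] as OpenCV has them; the pictures are not rectified), "T" (4x4, takes a point from camera to world coordinates). Camera axes: x right, y down, z forward; pixel columns grow to the right and rows downward; lengths in mm; the calibration is good to about 2 mm. A picture is of the moment at which its call begins: read the wrist's pose just before it. get_calibration takes no time and is no camera call; for the wrist camera it gives the pose at the moment of the call.
- ticket.finish_job(): hands the job in, once; it reports no verdict.
Trained networks look in the newest picture that a camera, given by its name, has taken for a name from the list of things; names that differ only in an ending like _2 or _b are one class to them, and where a whole thing is asked for, a point or a joint stands for the part that bears it (a point fixed in the world has none). Each returns a list of dicts, best first, with "score" (0 to 1); they miss things now and then, are a little off and sometimes report something else, mostly with a low value. They report only what shows in the picture. A call takes as long as a camera call. They do not tell look-alikes from the thing itself.
- search_frame(camera, label): "bbox" ([left, top, right, bottom] in pixels, round what is visible of it).
- outline_of(camera, label): "pixels" (420x560 bool, what is visible of it) and "bbox" ([left, top, right, bottom] in pixels, round what is visible of it).
The state is a dict: "time_s": time; "joints": joint angles; "dq": joint speeds; "tau": joint torques, N m; "eef_pos": TCP position; "ee_rot": TCP orientation; "force": force on the tool from outside, world axes, zero at the start; "wrist_torque": the same for the moment, N m; "grip_width": opening from 0.0 (shut) to 1.0 (fully open).
Only numpy, scipy, OpenCV 4.12 (cv2) and the standard library are available. Lean on these libraries where they do the work, as an engineer would, in place of code of your own. Each camera call takes 0.05 s, during which the arm holds its last target.

TASK

Flip the hinged aluminium leaf of the drill jig right over, so that its bushing face is up and its underside comes down on the steel block waiting in the nest. Then press the leaf down so that the block sinks against the sprung plunger under it until it sits hard on its two rest rails and the leaf is level, and keep it pressed: finish while still holding it down, as for drilling, because it springs up again if let go. Leave the block in its nest and do not push aside the roller, the spanner or the tray.

Things in the scene. Friction and masses are not known exactly. Their poses are not given: they have to be found in the camera images.
- jig: Leaf drill jig, bolted down: dark steel base plate 110 (x) x 136 (y) x 14 mm high, with the nest for the block on its +y part and the hinge cheeks on its -y part. Origin: centre of its underside on the bench; x axis along the hinge line, z up. Its handle bar sticks out on the -x side, towards the robot. Its place and yaw vary.
- hinge_mid (a point): Middle of the leaf's hinge line, 62 mm above the bench, 45 mm from the jig's origin towards the jig's -y. The hinge line runs along the jig's x axis. The cheeks at both ends of the line (46 mm either side) reach 72 mm above the bench.
- leaf (a joint): Angle of the leaf, rad. 0: lying open, level, pointing to the jig's -y, underside up. 1.57: standing upright. 3.14: closed, level, pointing to the jig's +y over the nest, resting on the fully sunk block. It starts between 0 and 0.7. The hinge is stiff (0.17 N m friction): the leaf stays at any angle where it is left, until it meets the block at about 3.0.
- leaf_mid (a point): Centre of the leaf, an aluminium plate 76 mm along the hinge, reaching from 6 to 98 mm from the hinge line (this point is at 52 mm), 8 mm thick, centred on the hinge line, 0.2 kg. It has two steel drill bushings on its outer face, standing 4 mm proud at 55 mm from the hinge line, 22 mm either side of its middle.
- bar_grip (a point): Where to grip the leaf's handle bar, with a finger on either side: centre of the free part of a steel bar of 12 mm diameter, fixed to the leaf parallel to the hinge line, 90 mm from it, sticking out 62 mm beyond the leaf's side towards the jig's -x. This point is 67 mm from the leaf's middle and 62 mm above the bench at joint values 0 and 3.14; nothing stands beside it.
- stud_nose (a point): Nose of the round steel press stud, 16 mm diameter, on the underside of the leaf, 55 mm from the hinge line and 16 mm out from the leaf's mid-plane: it presses on the middle of the block.
- work: Steel block, 56 (x) x 40 (y) x 24 mm high, 0.38 kg, loose, waiting level in the nest on the plunger's head with 1.5 mm of play to the guides. Origin: centre of its underside.
- work_mid (a point): Centre of the block, 12 mm above its underside. 42 mm above the bench at the start, 34 mm when it sits on the rests.
- nest (a point): Centre of the nest, 55 mm from the hinge line to the jig's +y, at the top of its two steel rest rails, 22 mm above the bench: these are the hard stop under the block, 21 mm either side of the plunger.
- plunger (a joint): How far the sprung plunger (round brass head, 26 mm diameter, in the middle of the nest) is pressed down, m. 0: up, with the block 8 mm above its rests. 0.008: the block is on the rests. It pushes up with 8 N at 0 and 16 N at 0.008, so about 9 N downward on the handle bar reaches the rests; 12 to 20 N is a firm hold. Pads gripping the bar tightly resist its turning and take up some of the push.
- roller: Bystander: dark steel track roller, 68 mm diameter, 44 mm high, standing on its flat face on the jig's +y side. Origin: centre of its underside.
- spanner: Bystander: steel spanner, 160 mm long, lying on the jig's -y side.
- tray: Bystander: open grey plastic tray, 90 x 140 x 35 mm high, on the jig's +x side. Origin: centre of its underside.
There are look-alikes about, which are no part of the job. Of the things shaped like the work, the steel one is meant.

How it is judged:
By the outcome, as a careful person would: the job done as asked, in the order asked, and still so for the second after the job is handed in, while the arm keeps its last pose, push and grip.
It also fails if it takes over 48 s, if anything falls off the work surface, if the arm or the gripper's body presses on something with over 40 N, if the wrist force passes 120 N, or if a joint passes its speed limit or range.

## Working session

There is one attempt and no reset: what is moved stays moved. The work goes in short steps, Python scripts to look and compute and a tool call to move; the robot and the scene stay as the last step left them, time stands still between calls to the robot, and variables do not carry over. Pictures are saved under pics/ and viewed, and the job is handed in when it is done.

Besides the shell and the picture viewer there is one more tool, called after "Emit:" in YAML: its name, and indented under it one key for each argument. servo_tool: Moves the arm, as the interface text tells. Its arguments: {"type":"object","properties":{"motion":{"type":"array"},"squeeze":{"type":"number"}},"required":["motion"]}

```bash
mkdir -p pics; ls; python3 - <<'E'
from rig import ctrl,capture,get_calibration,search_frame,outline_of
import cv2,numpy as np
print(ctrl.sense(), ctrl.hold_point_z)
for n in("scene","top"):
    p,d=capture(n); cv2.imwrite(f"pics/{n}0.png",p[:,:,::-1]); np.savez(f"{n}0.npz",p=p,d=d)
    c=get_calibration(n); print(n,c)
    for l in("jig","leaf","bar_grip","work","roller","spanner","tray"):
        print(l,[(np.round(r["score"],2),np.round(r["bbox"])) for r in search_frame(n,l)])
E
```

```text
pics
{'time_s': 0.0, 'joints': array([-1.39437027e+00,  3.13462114e-01,  1.49843493e+00,  2.60716324e-05,
        1.33103854e+00, -2.23353766e-01]), 'dq': array([-2.04012842e-03, -4.80136492e-04,  1.77386899e-03,  2.31981085e-05,
       -9.90380594e-06, -3.30801880e-04]), 'tau': array([ 6.92815320e-04, -4.12262821e+01, -2.59744620e+01, -1.42637005e-04,
        4.15939852e-03, -4.81698095e-06]), 'eef_pos': array([ 204.30790283, -483.32823399,  230.72970279]), 'ee_rot': array([-6.70981654e-04,  9.80088839e-01,  1.98558346e-01,  2.84110457e-05]), 'force': array([-0.20281905,  0.4943679 ,  0.22494682]), 'wrist_torque': array([-0.03410972,  0.03622578,  0.02251937]), 'grip_width': 0.999518101406638} 18.700000000000003
scene {'camera_matrix': array([[405.13204779,   0.        , 280.24718103],
       [  0.        , 405.13204779, 210.71312371],
       [  0.        ,   0.        ,   1.        ]]), 'distortion': array([-0.01272953,  0.        ,  0.        ,  0.        ,  0.        ]), 'T': array([[-1.26024300e-02,  8.47990816e-01, -5.29861072e-01,
         9.81558922e+02],
       [ 9.99820273e
[... 1414 characters left out ...]
44e-01,
         1.01969841e+03],
       [ 0.00000000e+00,  0.00000000e+00,  0.00000000e+00,
         1.00000000e+00]])}
jig [(np.float64(0.76), array([221., 181., 314., 255.]))]
leaf [(np.float64(0.94), array([269., 185., 312., 255.]))]
bar_grip [(np.float64(0.88), array([269., 182., 311., 254.]))]
work [(np.float64(0.91), array([184., 134., 216., 157.])), (np.float64(0.81), array([264., 270., 290., 302.])), (np.float64(0.74), array([240., 191., 259., 216.])), (np.float64(0.63), array([203., 259., 234., 284.]))]
roller [(np.float64(0.94), array([155., 171., 187., 207.]))]
spanner [(np.float64(0.92), array([369., 179., 400., 246.]))]
tray [(np.float64(0.89), array([240., 117., 313., 171.]))]
```

```bash
python3 - <<'E'
import cv2
a=cv2.imread("pics/scene0.png")[130:350,150:450];cv2.imwrite("pics/s0c.png",cv2.resize(a,None,fx=2.66,fy=2.66,interpolation=cv2.INTER_CUBIC))
a=cv2.imread("pics/top0.png")[100:310,140:420];cv2.imwrite("pics/t0c.png",cv2.resize(a,None,fx=2.8,fy=2.8,interpolation=cv2.INTER_CUBIC))
E
```

```text
(no output)
```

View pics/s0c.png

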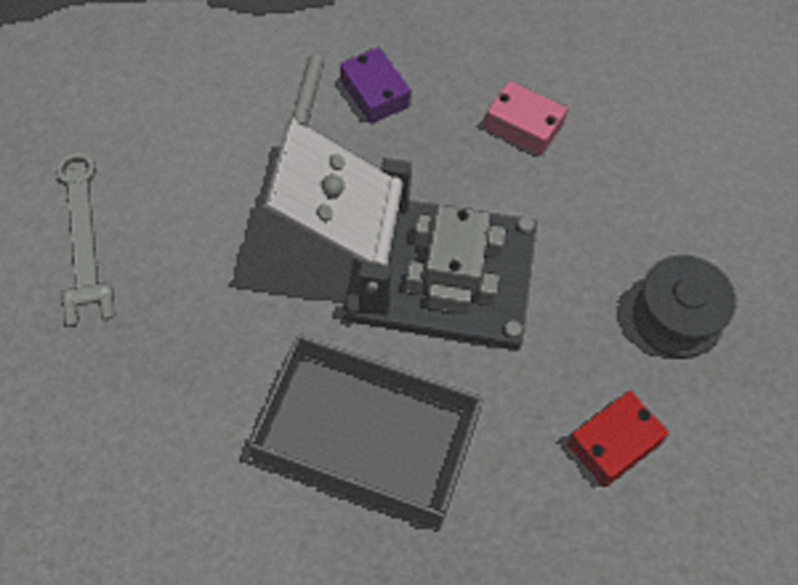

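View pics/t0c.png

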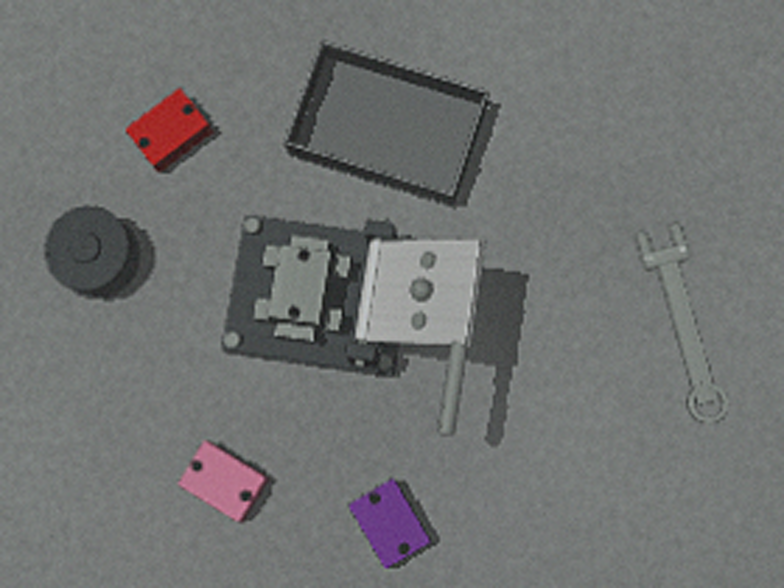

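The pictures show the leaf standing open with its stud up. The bar points toward the robot (top crop, about 450,390), and the steel block sits in the nest (top crop, about 300,285). Next I'll measure the geometry from depth.

```bash
cat > h.py <<'E'
import numpy as np,cv2
def cloud(d,c):
    v,u=np.mgrid[0:420,0:560]
    pts=np.stack([u.ravel(),v.ravel()],1).astype(np.float64)
    n=cv2.undistortPoints(pts[:,None],c["camera_matrix"],c["distortion"])[:,0]
    z=d.ravel().astype(float)
    P=np.c_[n*z[:,None],z]; T=c["T"]
    W=P@T[:3,:3].T+T[:3,3]; W[z==0]=np.nan
    return W.reshape(420,560,3)
E
python3 - <<'E'
from h import *
from rig import *
from rig import get_calibration
for n in("top","scene"):
    f=np.load(n+"0.npz");W=cloud(f["d"],get_calibration(n)); np.save(n+"W.npy",W)
    print(n,"bench z",np.nanmedian(W[...,2][100:300,100:450]))
    X=W.reshape(-1,3);C=f["p"].reshape(-1,3).astype(int)
    roi=(abs(X[:,0]-400)<200)&(abs(X[:,1]-20)<200)
    h=np.histogram(X[roi,2],bins=np.arange(-5,135,3));print([(int(b),int(k)) for k,b in zip(*h)])
def at(W,u,v): return np.round(W[v-1:v+2,u-1:u+2].reshape(-1,3).mean(0),0)
W=np.load("topW.npy")
# crop->full : u=140+x/2.8
for nm,(x,y) in dict(stud=(422,290),blk=(300,285),bar1=(455,370),bar2=(448,425),leafA=(395,260),leafB=(470,260),leafC=(385,330),leafD=(460,330),pin1=(252,225),pin2=(231,341)).items():
    print(nm,at(W,int(140+x/2.8),int(100+y/2.8)))
E
```

```text
top bench z 1.1686446350834103
[(-5, 2099), (-2, 13236), (1, 9784), (4, 1072), (7, 283), (10, 211), (13, 623), (16, 232), (19, 118), (22, 472), (25, 426), (28, 46), (31, 30), (34, 123), (37, 77), (40, 18), (43, 10), (46, 11), (49, 32), (52, 248), (55, 195), (58, 20), (61, 11), (64, 43), (67, 96), (70, 139), (73, 85), (76, 58), (79, 68), (82, 68), (85, 62), (88, 69), (91, 59), (94, 48), (97, 44), (100, 72), (103, 92), (106, 96), (109, 88), (112, 74), (115, 78), (118, 152), (121, 214), (124, 104), (127, 7), (130, 0)]
scene bench z -0.2354311429119207
[(-5, 2293), (-2, 13885), (1, 2457), (4, 309), (7, 231), (10, 392), (13, 505), (16, 96), (19, 154), (22, 537), (25, 100), (28, 14), (31, 50), (34, 125), (37, 16), (40, 8), (43, 9), (46, 10), (49, 64), (52, 387), (55, 39), (58, 4), (61, 19), (64, 73), (67, 142), (70, 115), (73, 84), (76, 78), (79, 80), (82, 80), (85, 67), (88, 87), (91, 60), (94, 42), (97, 61), (100, 109), (103, 101), (106, 108), (109, 83), (112, 97), (115, 93), (118, 149), (121, 198), (124, 24), (127, 1), (130, 3)]
stud [556.  39. 110.]
blk [573. 130.  54.]
bar1 [496.  17. 122.]
bar2 [460.  22. 124.]
leafA [585.  57.  80.]
leafB [575.   5. 120.]
leafC [534.  67.  80.]
leafD [525.  12. 122.]
pin1 [628. 171.  20.]
pin2 [538. 190.  20.]
```

```bash
cat > fit.py <<'E'
from h import *
from scipy.optimize import least_squares
def box(P,c,h):
    q=abs(P-c)-h
    return np.linalg.norm(np.maximum(q,0),axis=1)+np.minimum(q.max(1),0)
def cyl(P,c,ax,r,hl):
    q=P-c; a=q[:,ax]; o=[i for i in range(3) if i!=ax]
    d=np.c_[np.hypot(q[:,o[0]],q[:,o[1]])-r,abs(a)-hl]
    return np.linalg.norm(np.maximum(d,0),axis=1)+np.minimum(d.max(1),0)
def local(p,X):
    x,y,yaw=p[:3];c,s=np.cos(yaw),np.sin(yaw)
    D=X-[x,y,0]
    return np.c_[D[:,0]*c+D[:,1]*s,-D[:,0]*s+D[:,1]*c,D[:,2]]
def leafl(L,th):
    # leaf frame: x hinge, r along the leaf, n = underside dir (up at th=0)
    y=L[:,1]+45;z=L[:,2]-62
    return np.c_[L[:,0],-y*np.cos(th)+z*np.sin(th),y*np.sin(th)+z*np.cos(th)]
def sd(p,X):
    L=local(p,X);Q=leafl(L,p[3])
    return np.min([box(Q,[0,52,0],[38,46,4]),cyl(Q,np.array([-69,90,0]),0,6,31),cyl(Q,np.array([0,55,10]),2,8,6),
      box(L,[0,55-45,42],[28,20,12]),box(L,[0,0,7],[55,68,7])],axis=0)
def fit(Xs,p0):
    p=np.array(p0,float)
    for lim in(25,12,8,6):
        L=local(p,Xs);s=sd(p,Xs)
        m=(abs(s)<lim)&(Xs[:,2]>10)
        r=least_squares(lambda q:sd(q,Xs[m]),p,loss="soft_l1",f_scale=1.5);p=r.x
    return p,np.sqrt(np.median(sd(p,Xs[m])**2)),m.sum()
def pts(p):
    x,y,yaw,th=p;c,s=np.cos(yaw),np.sin(yaw)
    w=lambda a,b,z:np.array([x+a*c-b*s,y+a*s+b*c,z])
    f=lambda a,r,n=0:w(a,-45-r*np.cos(th)+n*np.sin(th),62+r*np.sin(th)+n*np.cos(th))
    return dict(hinge=w(0,-45,62),hinge_at_bar=w(-67,-45,62),bar=f(-67,90),nest=w(0,10,22))
E
python3 - <<'E'
from fit import *
A=[]
for n in("top","scene"):
    X=np.load(n+"W.npy").reshape(-1,3);X=X[~np.isnan(X[:,0])]
    X=X[(abs(X[:,0]-550)<160)&(abs(X[:,1]-90)<160)];A.append(X)
for Y in A+[np.vstack(A)]:
    p,e,m=fit(Y,[570,115,-0.2+0.0,0.7]);print(np.round(p,3),e,m)
    if Y is not A[0]:print({k:np.round(v,1) for k,v in pts(p).items()})
np.save("p.npy",p)
E
```

```text
[ 5.71551e+02  1.22555e+02 -1.70000e-01  6.59000e-01] 1.1060092097346663 3813
[ 5.71609e+02  1.21927e+02 -1.79000e-01  6.44000e-01] 0.875126691106107 4148
{'hinge': array([563.6,  77.6,  62. ]), 'hinge_at_bar': array([497.7,  89.6,  62. ]), 'bar': array([484.8,  18.8, 116. ]), 'nest': array([573.4, 131.8,  22. ])}
[ 5.71609e+02  1.22209e+02 -1.77000e-01  6.51000e-01] 1.035818105675465 7970
{'hinge': array([563.7,  77.9,  62. ]), 'hinge_at_bar': array([497.7,  89.7,  62. ]), 'bar': array([485.2,  19.2, 116.5]), 'nest': array([573.4, 132.1,  22. ])}
```

The two cameras agree to within 1 mm on the fit. I'll move over the bar and then turn the jaws across it.

Emit:
servo_tool:
  motion:
    - {"dr":[0,0,0],"delta_pos":[0.77,-0.64,0],"hand":1}
    - {"dr":[0,0,0],"delta_pos":[0.77,-0.64,0],"hand":1}
    - {"dr":[0,0,0],"delta_pos":[0.77,-0.64,0],"hand":1}
    - {"dr":[0,0,0],"delta_pos":[0.77,-0.64,0],"hand":1}
    - {"dr":[0,0,0],"delta_pos":[0.77,-0.64,0],"hand":1}
    - {"dr":[0,0,0],"delta_pos":[0.77,-0.64,0],"hand":1}
    - {"dr":[0,0,0],"delta_pos":[0.77,-0.64,0],"hand":1}
    - {"dr":[0,0,0],"delta_pos":[0.77,-0.64,0],"hand":1}
    - {"dr":[0,0,0],"delta_pos":[0.77,-0.64,0],"hand":1}
    - {"dr":[0,0,0],"delta_pos":[0.77,-0.64,0],"hand":1}
    - {"dr":[0,0,0],"delta_pos":[0.77,-0.64,0],"hand":1}
    - {"dr":[0,0,0.8],"delta_pos":[0,0,0],"hand":1}
    - {"dr":[0,0,0.8],"delta_pos":[0,0,0],"hand":1}
    - {"dr":[0,0,0.8],"delta_pos":[0,0,0],"hand":1}
    - {"dr":[0,0,0.8],"delta_pos":[0,0,0],"hand":1}
  squeeze: 20

```text
time_s: 2.68
eef_pos: [465.3, 21.9, 231.9]
ee_rot: [0.001, 0.996, -0.088, 0.002]
force: [-0.0, -1.1, 0.7]
grip_width: 1.002
```

```bash
cat > go.py <<'E'
import sys
from fit import *
from rig import ctrl
from scipy.spatial.transform import Rotation as R
p=np.load("p.npy");AX=-70
def info():
    s=ctrl.sense();q=s["ee_rot"];Rm=R.from_quat([q[1],q[2],q[3],q[0]])
    hp=s["eef_pos"]-Rm.as_matrix()[:,2]*ctrl.hold_point_z
    return s,Rm,hp
def target(th,tilt=0):
    x,y,yaw=p[:3];c,sn=np.cos(yaw),np.sin(yaw)
    b=-45-90*np.cos(th);pos=np.array([x+AX*c-b*sn,y+AX*sn+b*c,62+90*np.sin(th)])
    X=np.array([c,sn,0]);Z=np.array([0,0,-1.]);Y=np.cross(Z,X)
    return pos,R.from_matrix(np.c_[X,Y,Z])*R.from_rotvec([tilt,0,0])
def report(th,up=0,tilt=0):
    s,Rm,hp=info();pos,Rt=target(th,tilt);pos=pos+[0,0,up]
    L=local(p,hp[None])[0];Q=leafl(L[None],0)[0]
    ang=np.arctan2(L[2]-62,-(L[1]+45));rad=np.hypot(L[2]-62,L[1]+45)
    print("t",round(s["time_s"],2),"hold",hp.round(1),"F",s["force"].round(1),"tq",s["wrist_torque"].round(2),"grip",round(s["grip_width"],3))
    print("loc",L.round(1),"angle",ang.round(3),"rad",rad.round(1),"tool z",Rm.as_matrix()[:,2].round(3))
    print("shift/50",(Rm.inv().apply(pos-hp)/50).round(3),"turn/10deg",(np.degrees((Rm.inv()*Rt).as_rotvec())/10).round(2))
if __name__=="__main__": report(*[float(a) for a in sys.argv[1:]])
E
python3 go.py 0.651
```

```text
t 2.67 hold [465.2  21.9 250.6] F [-0.  -1.1  0.7] tq [ 0.05 -0.    0.01] grip 1.002
loc [ -87.2 -117.4  250.6] angle 1.204 rad 202.1 tool z [ 0.005 -0.003 -1.   ]
shift/50 [ 0.33  -0.021  2.683] turn/10deg [ 0.01 -0.03  0.  ]
```

Emit:
servo_tool:
  motion:
    - {"dr":[0,0,0],"delta_pos":[0.33,-0.02,0.3],"hand":1}
    - {"dr":[0,0,0],"delta_pos":[0,0,0.5],"hand":1}
    - {"dr":[0,0,0],"delta_pos":[0,0,0.5],"hand":1}
    - {"dr":[0,0,0],"delta_pos":[0,0,0.5],"hand":1}
    - {"dr":[0,0,0],"delta_pos":[0,0,0.5],"hand":1}
    - {"dr":[0,0,0],"delta_pos":[0,0,0.4],"hand":1}
    - {"dr":[0,0,0],"delta_pos":[0,0,0],"hand":0.6}
    - {"dr":[0,0,0],"delta_pos":[0,0,0],"hand":0.4}

```text
time_s: 3.68
eef_pos: [484.1, 19.3, 94.7]
ee_rot: [0.001, 0.996, -0.089, 0.004]
force: [-0.1, 0.1, 0.0]
grip_width: 0.605
```

```bash
python3 go.py 0.651; python3 - <<'E'
from rig import capture
import cv2
for n in("scene","wrist"):
    p,d=capture(n);cv2.imwrite(f"pics/{n}1.png",p[:,:,::-1])
a=cv2.imread("pics/scene1.png")[100:300,170:430];b=cv2.imread("pics/wrist1.png")
cv2.imwrite("pics/c1.png",cv2.hconcat([cv2.resize(a,(400,300)),cv2.resize(b,(400,300))]))
E
```

```text
t 3.67 hold [484.   19.4 113.4] F [-0.1  0.1  0. ] tq [-0.06 -0.02 -0.04] grip 0.605
loc [ -68.2 -116.6  113.4] angle 0.623 rad 88.2 tool z [ 0.008 -0.003 -1.   ]
shift/50 [-0.035 -0.    -0.062] turn/10deg [ 0.01 -0.05 -0.01]
```

View pics/c1.png

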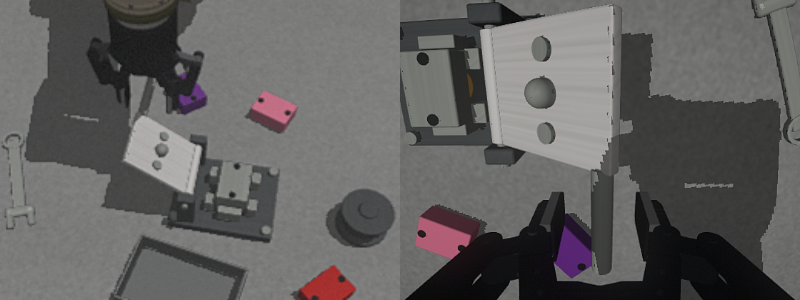

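The wrist view (right) shows the bar between the jaws and close to centre, near 600,220. Closing with a light grip.

Emit:
servo_tool:
  motion:
    - {"dr":[0,0,0],"delta_pos":[0,0,-0.06],"hand":0}
    - {"dr":[0,0,0],"delta_pos":[0,0,0],"hand":0}
    - {"dr":[0,0,0],"delta_pos":[0,0,0],"hand":0}
    - {"dr":[0,0,0],"delta_pos":[0,0,0],"hand":0}
    - {"dr":[0,0,0],"delta_pos":[0,0,0],"hand":0}
  squeeze: 30

```text
time_s: 4.4
eef_pos: [484.4, 18.6, 99.5]
ee_rot: [0.002, 0.996, -0.089, 0.005]
force: [1.2, -1.4, -3.0]
grip_width: 0.128
```

```bash
python3 go.py 0.651; python3 - <<'E'
import numpy as np
for a in np.arange(.65,3.05,.2):
    b=a+.2;print(round(a,2),"y(tool -)",round(90*(np.cos(a)-np.cos(b))/50,2),"up",round(90*(np.sin(b)-np.sin(a))/50,2))
E
```

```text
t 4.4 hold [484.2  18.7 118.2] F [ 1.2 -1.4 -3. ] tq [-0.18 -0.05 -0.09] grip 0.128
loc [ -67.9 -117.3  118.2] angle 0.661 rad 91.6 tool z [ 0.01  -0.005 -1.   ]
shift/50 [-0.042 -0.014  0.033] turn/10deg [ 0.02 -0.06 -0.  ]
0.65 y(tool -) 0.24 up 0.26
0.85 y(tool -) 0.29 up 0.21
1.05 y(tool -) 0.33 up 0.15
1.25 y(tool -) 0.35 up 0.08
1.45 y(tool -) 0.36 up 0.01
1.65 y(tool -) 0.35 up -0.06
1.85 y(tool -) 0.33 up -0.13
2.05 y(tool -) 0.3 up -0.2
2.25 y(tool -) 0.26 up -0.25
2.45 y(tool -) 0.2 up -0.3
2.65 y(tool -) 0.14 up -0.33
2.85 y(tool -) 0.07 up -0.35
```

Emit:
servo_tool:
  motion:
    - {"dr":[0,0,0],"delta_pos":[0,-0.11,-0.13],"hand":0}
    - {"dr":[0,0,0],"delta_pos":[0,-0.13,-0.13],"hand":0}
    - {"dr":[0,0,0],"delta_pos":[0,-0.14,-0.11],"hand":0}
    - {"dr":[0,0,0],"delta_pos":[0,-0.15,-0.1],"hand":0}
    - {"dr":[0,0,0],"delta_pos":[0,-0.16,-0.08],"hand":0}
    - {"dr":[0,0,0],"delta_pos":[0,-0.17,-0.07],"hand":0}

```text
time_s: 5.15
eef_pos: [492.2, 62.6, 133.5]
ee_rot: [0.004, 0.996, -0.088, 0.006]
force: [2.5, -3.0, -5.7]
grip_width: 0.121
```

```bash
python3 go.py 1.25
```

```text
t 5.15 hold [492.   62.7 152.2] F [ 2.5 -3.  -5.7] tq [-0.66 -0.21 -0.03] grip 0.121
loc [-67.9 -72.5 152.2] angle 1.274 rad 94.3 tool z [ 0.011 -0.009 -1.   ]
shift/50 [-0.044  0.016  0.096] turn/10deg [ 0.04 -0.07 -0.  ]
```

Emit:
servo_tool:
  motion:
    - {"dr":[0,0,0],"delta_pos":[0,-0.17,0.02],"hand":0}
    - {"dr":[0,0,0],"delta_pos":[0,-0.18,0.02],"hand":0}
    - {"dr":[0,0,0],"delta_pos":[0,-0.18,0.01],"hand":0}
    - {"dr":[0,0,0],"delta_pos":[0,-0.18,0.02],"hand":0}
    - {"dr":[0,0,0],"delta_pos":[0,-0.18,0.03],"hand":0}
    - {"dr":[0,0,0],"delta_pos":[0,-0.17,0.04],"hand":0}

```text
time_s: 5.9
eef_pos: [502.5, 118.4, 133.1]
ee_rot: [0.005, 0.996, -0.087, 0.008]
force: [-0.2, -4.2, -2.9]
grip_width: 0.126
```

```bash
python3 go.py 1.85
```

```text
t 5.9 hold [502.2 118.6 151.8] F [-0.2 -4.2 -2.9] tq [-1.01 -0.05 -0.07] grip 0.126
loc [-67.7 -15.8 151.8] angle 1.885 rad 94.4 tool z [ 0.015 -0.011 -1.   ]
shift/50 [-0.047  0.088  0.066] turn/10deg [ 0.05 -0.1   0.01]
```

Emit:
servo_tool:
  motion:
    - {"dr":[0,-0.03,0],"delta_pos":[0,-0.14,0.07],"hand":0}
    - {"dr":[0,-0.03,0],"delta_pos":[0,-0.15,0.08],"hand":0}
    - {"dr":[0,-0.03,0],"delta_pos":[0,-0.15,0.1],"hand":0}
    - {"dr":[0,0,0],"delta_pos":[0,-0.14,0.11],"hand":0}
    - {"dr":[0,0,0],"delta_pos":[0,-0.13,0.13],"hand":0}
    - {"dr":[0,0,0],"delta_pos":[0,-0.11,0.14],"hand":0}

```text
time_s: 6.65
eef_pos: [510.1, 161.8, 98.8]
ee_rot: [0.004, 0.996, -0.087, -0.0]
force: [-0.9, -1.9, 2.8]
grip_width: 0.124
```

```bash
python3 go.py 2.45
```

```text
t 6.65 hold [510.1 161.9 117.5] F [-0.9 -1.9  2.8] tq [-0.48  0.14 -0.01] grip 0.124
loc [-67.5  28.3 117.5] angle 2.494 rad 91.9 tool z [-0.002 -0.007 -1.   ]
shift/50 [-0.05   0.079 -0.038] turn/10deg [0.04 0.   0.01]
```

Emit:
servo_tool:
  motion:
    - {"dr":[0,0,0],"delta_pos":[0,-0.09,0.15],"hand":0}
    - {"dr":[0,0,0],"delta_pos":[0,-0.08,0.16],"hand":0}
    - {"dr":[0,0,0],"delta_pos":[0,-0.06,0.16],"hand":0}
    - {"dr":[0,0,0],"delta_pos":[0,-0.04,0.16],"hand":0}

```text
time_s: 7.15
eef_pos: [512.6, 175.5, 64.7]
ee_rot: [0.004, 0.996, -0.087, -0.0]
force: [-1.7, -4.7, 4.0]
grip_width: 0.125
```

```bash
python3 go.py 2.95; cat > look.py <<'E'
import sys
from fit import *
from rig import capture,get_calibration
k=sys.argv[1];im=[]
for n in("scene","top"):
    p,d=capture(n);im.append(cv2.resize(p[:,:,::-1][130:270,220:400] if n=="scene" else p[:,:,::-1][150:270,200:354],(400,310)))
    X=cloud(d,get_calibration(n)).reshape(-1,3);X=X[~np.isnan(X[:,0])]
    q=np.load("p.npy")
    # leaf tilt: fit plane to outer-face points between bushings and edges, jig frame
    L=local(q,X);m=(abs(L[:,0])<34)&(L[:,1]+45>12)&(L[:,1]+45<85)&(L[:,2]>55)&(L[:,2]<110)
    m&=~((abs(abs(L[:,0])-22)<11)&(abs(L[:,1]-10)<11))
    A=np.c_[L[m,:2]-[0,10],np.ones(m.sum())];c=np.zeros(3);w=np.ones(m.sum())
    for _ in range(15):
        c=np.linalg.lstsq(A*w[:,None],L[m,2]*w,rcond=None)[0];r=L[m,2]-A@c;w=1/(1+(r/1.5)**2)
    print(n,m.sum(),"slope x,y",c[:2].round(4),"z@stud",c[2].round(2),"angle",round(np.pi-np.arctan(c[1]),3))
cv2.imwrite(f"pics/{k}.png",cv2.hconcat(im))
E
python3 look.py m1
```

```text
t 7.15 hold [512.6 175.7  83.4] F [-1.7 -4.7  4. ] tq [-0.84  0.22 -0.04] grip 0.125
loc [-67.5  42.3  83.4] angle 2.901 rad 89.9 tool z [-0.002 -0.008 -1.   ]
shift/50 [-0.05  -0.022  0.086] turn/10deg [0.05 0.   0.01]
scene 911 slope x,y [-0.0008  0.1718] z@stud 75.0 angle 2.971
top 666 slope x,y [0.0017 0.1597] z@stud 75.66 angle 2.983
```

View pics/m1.png

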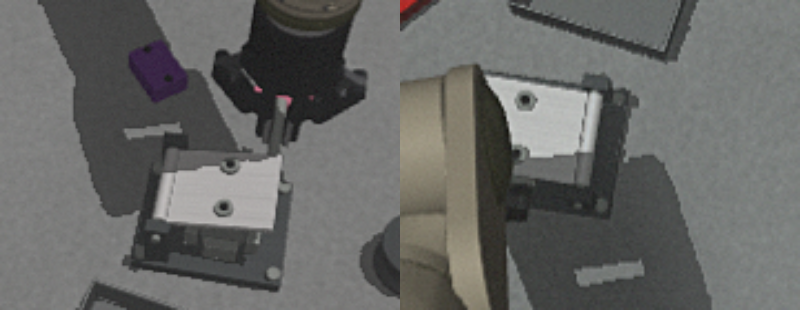

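The leaf is just above the block at about 2.975 rad. The top and scene views show the bushings up and the block under the leaf. I'll tighten the grip and press, turning the tool with the leaf.

Emit:
servo_tool:
  motion:
    - {"dr":[0,0,0],"delta_pos":[0,0,0],"hand":0}
    - {"dr":[-0.1,0,0],"delta_pos":[0,-0.01,0.06],"hand":0}
    - {"dr":[-0.15,0,0],"delta_pos":[0,0,0.06],"hand":0}
    - {"dr":[-0.15,0,0],"delta_pos":[0,0,0.06],"hand":0}
  squeeze: 60

```text
time_s: 7.75
eef_pos: [512.6, 175.6, 56.6]
ee_rot: [0.041, 0.995, -0.087, -0.004]
force: [-2.1, -2.8, 7.1]
grip_width: 0.115
```

```bash
python3 go.py 3.14; python3 look.py m2
```

```text
t 7.75 hold [512.9 177.1  75.3] F [-2.1 -2.8  7.1] tq [-0.66  0.51 -0.07] grip 0.115
loc [-67.4  43.8  75.3] angle 2.993 rad 89.8 tool z [-0.014 -0.08  -0.997]
shift/50 [-0.051 -0.046  0.26 ] turn/10deg [ 0.47 -0.    0.01]
scene 908 slope x,y [-0.0007  0.079 ] z@stud 69.74 angle 3.063
top 886 slope x,y [0.0002 0.0812] z@stud 70.91 angle 3.061
```

Emit:
servo_tool:
  motion:
    - {"dr":[-0.15,0,0],"delta_pos":[0,0,0.06],"hand":0}
    - {"dr":[-0.15,0,0],"delta_pos":[0,0,0.06],"hand":0}
    - {"dr":[-0.1,0,0],"delta_pos":[0,0,0.06],"hand":0}

```text
time_s: 8.22
eef_pos: [512.6, 175.0, 49.8]
ee_rot: [0.078, 0.993, -0.087, -0.006]
force: [-4.8, -1.4, 11.9]
grip_width: 0.114
```

```bash
python3 go.py 3.14; python3 look.py m3
```

```text
t 8.22 hold [513.1 177.9  68.3] F [-4.8 -1.4 11.9] tq [-0.74  0.75 -0.17] grip 0.114
loc [-67.4  44.5  68.3] angle 3.072 rad 89.7 tool z [-0.026 -0.153 -0.988]
shift/50 [-0.052 -0.029  0.119] turn/10deg [ 0.89 -0.01  0.01]
scene 898 slope x,y [0.0035 0.0048] z@stud 65.35 angle 3.137
top 905 slope x,y [0.0001 0.0019] z@stud 66.82 angle 3.14
```

Emit:
servo_tool:
  motion:
    - {"dr":[0,0,0],"delta_pos":[0,0,0.06],"hand":0}
    - {"dr":[0,0,0],"delta_pos":[0,0,0.06],"hand":0}

```text
time_s: 8.57
eef_pos: [512.7, 175.0, 48.0]
ee_rot: [0.079, 0.993, -0.087, -0.005]
force: [-12.9, -0.4, 33.0]
grip_width: 0.112
```

```bash
python3 go.py 3.14; python3 look.py m4; python3 go.py 3.14
```

```text
t 8.57 hold [513.1 177.9  66.5] F [-12.9  -0.4  33. ] tq [-1.19  2.15 -0.38] grip 0.112
loc [-67.3  44.6  66.5] angle 3.092 rad 89.7 tool z [-0.024 -0.155 -0.988]
shift/50 [-0.054 -0.022  0.084] turn/10deg [ 0.9  -0.02  0.01]
scene 894 slope x,y [-0.0015 -0.0194] z@stud 64.31 angle 3.161
top 894 slope x,y [ 0.0041 -0.0156] z@stud 65.86 angle 3.157
t 8.68 hold [513.1 177.9  66.5] F [-10.2  -0.2  27.6] tq [-1.07  1.77 -0.29] grip 0.113
loc [-67.4  44.5  66.5] angle 3.091 rad 89.7 tool z [-0.024 -0.155 -0.988]
shift/50 [-0.053 -0.023  0.084] turn/10deg [ 0.9  -0.02  0.01]
```

View pics/m4.png

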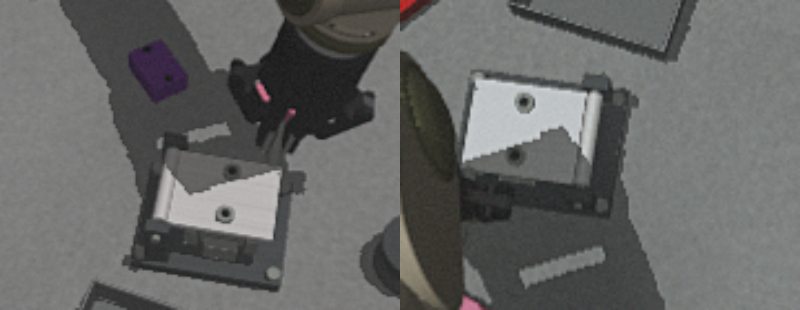

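The force jumped when the block met the rests, so it is on the hard stop. 28 N is more than the hold needs, so I'll ease it to about 15–18 N.

Emit:
servo_tool:
  motion:
    - {"dr":[0,0,0],"delta_pos":[0,0,0.03],"hand":0}
    - {"dr":[0,0,0],"delta_pos":[0,0,0.03],"hand":0}

```text
time_s: 8.93
eef_pos: [512.6, 175.0, 48.6]
ee_rot: [0.08, 0.993, -0.087, -0.004]
force: [-4.7, -1.0, 13.7]
grip_width: 0.115
```

```bash
python3 go.py 3.14; python3 look.py m5; python3 go.py 3.14
```

```text
t 8.93 hold [513.  177.9  67.1] F [-4.7 -1.  13.7] tq [-0.86  0.97 -0.19] grip 0.115
loc [-67.4  44.5  67.1] angle 3.085 rad 89.7 tool z [-0.022 -0.157 -0.987]
shift/50 [-0.052 -0.025  0.096] turn/10deg [ 0.91 -0.03  0.02]
scene 893 slope x,y [-0.0015 -0.0113] z@stud 64.7 angle 3.153
top 903 slope x,y [ 0.0058 -0.0117] z@stud 66.06 angle 3.153
t 9.03 hold [513.  177.9  67.1] F [-6.2 -2.5 16.7] tq [-0.98  1.09 -0.18] grip 0.117
loc [-67.4  44.5  67.1] angle 3.085 rad 89.7 tool z [-0.022 -0.157 -0.987]
shift/50 [-0.052 -0.025  0.096] turn/10deg [ 0.91 -0.03  0.01]
```

```bash
python3 - <<'E'
from rig import *
from rig import capture,ctrl,search_frame
import cv2
for i in range(8):
    p,d=capture("scene");s=ctrl.sense();print(round(s["time_s"],2),s["force"].round(1),s["eef_pos"].round(2))
cv2.imwrite("pics/f.png",cv2.resize(p[120:350,150:450,::-1],(780,598)))
for l in("roller","spanner","tray"):print(l,[(round(float(r["score"]),2),[int(v) for v in r["bbox"]]) for r in search_frame("scene",l)])
E
python3 look.py m6;python3 go.py 3.14
```

```text
9.07 [-4.9 -1.2 16.4] [512.63 174.98  48.62]
9.12 [-6.4 -1.7 16.5] [512.65 174.96  48.62]
9.18 [-5.9 -1.5 17.4] [512.64 174.97  48.61]
9.22 [-5.  -1.7 16. ] [512.63 174.95  48.6 ]
9.28 [-6.1 -2.4 15.6] [512.64 174.98  48.62]
9.32 [-6.1 -1.1 16.3] [512.64 174.96  48.63]
9.38 [-6.2 -1.1 17.2] [512.65 174.97  48.61]
9.43 [-5.7 -2.1 16.8] [512.65 174.96  48.62]
roller [(0.91, [388, 225, 425, 260])]
spanner [(0.69, [174, 187, 194, 251])]
tray [(0.89, [246, 259, 332, 329])]
scene 894 slope x,y [ 0.0016 -0.0119] z@stud 64.6 angle 3.153
top 900 slope x,y [-0.0006 -0.0133] z@stud 65.94 angle 3.155
t 9.68 hold [513.1 177.9  67.1] F [-6.1 -0.9 17.9] tq [-0.87  1.09 -0.18] grip 0.109
loc [-67.4  44.5  67.1] angle 3.085 rad 89.7 tool z [-0.022 -0.157 -0.987]
shift/50 [-0.052 -0.025  0.096] turn/10deg [ 0.91 -0.03  0.01]
```

View pics/f.png

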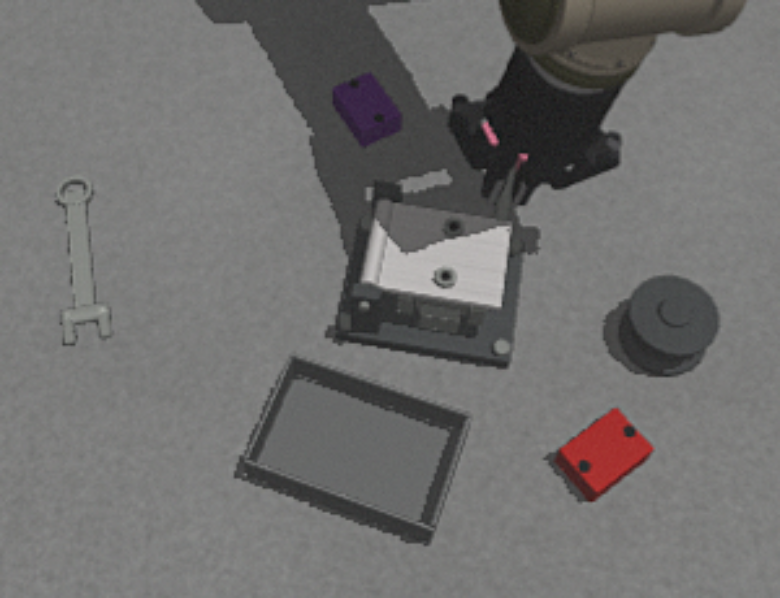

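The hold is steady at about 16–17 N down. The leaf is level over the block at about 440,280, and the roller, spanner and tray haven't moved. Handing in.

```bash
python3 -c "
from rig import ticket
print(ticket.finish_job())"
```

```text
the job is handed in; nothing more can be done
None
```

I gripped the handle bar, flipped the leaf from about 0.65 rad right over, pressed it down onto the steel block and handed the job in at about 9.7 s while still holding it down. No verdict is reported.

**Last checks:**
- **Hold:** the push was steady at about 16–17 N down over the 0.4 s I watched it, with the bar still gripped at 60 N. About 5–6 N of sideways force remained along x.
- **Block on its rests:** near level the push rose from 12 N to 33 N within 2 mm, far stiffer than the plunger's spring, so the block is on its rails. I could not see this directly.
- **Leaf level:** depth images from both cameras put the leaf at 3.153–3.155 rad, about 0.7° past level. I put that down to camera error or a little give under load. The hand's own position reads 3.085 rad, which disagrees because the bar sits about 5 mm off the middle of the pads.
- **Bystanders:** the roller, spanner and tray were within a few pixels of where they started. The block is still in the nest under the leaf.

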